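Check a hammered brass handle blank on the bench thickness gauge by its ratchet

ROBOT

A 6-joint arm with a two-finger parallel gripper is mounted at the origin on the work surface. World frame = base frame: x ahead of the robot, y to its left, z up, the work surface at z = 0. Lengths are in m, angles in rad, forces in N, time in s.
With the tool pointing down it reaches from about 0.25 to 0.775 m from the base axis. Payload 4 kg.
Tool frame: the origin (TCP) lies at the very end of the fingers, on their centre line; the grasp point (between the pads) lies 19 mm behind it (manip.hold_point_z is the distance from the TCP to the grasp point, in m); z points along the fingers, y is the line along which they close (so a half turn about z gives the same grasp; the last joint's range is limited). The gripper opens to 85 mm and grips with 20 to 120 N. Pads are 22 mm wide; open, the fingers measure 114 mm over their backs; the gripper's body (76 mm by 85 mm) begins 54 mm behind the grasp point. The pads swing forward as they close: fully open they stand 13 mm farther back than shut.
Start: joints at [1.235, 0.087, 1.371, -0, 1.684, -0.103], TCP at [0.127, 0.535, 0.231] pointing down, gripper open.
Joint ranges: [-3.1, 3.1], [-0.76, 2.03], [0.27, 2.55], [-1.08, 4.22], [0.17, 2.65], [-2.57, 2.57]. Speed limits (rad/s): [2.79, 2.79, 3.14, 3.14, 3.14, 3.14].

INTERFACE

Orientations are given as a rotation vector (axis times angle).
In Python, from station import manip, cams gives the robot as it stands.
- The arm moves only by the shell command python3 -m handwheel 'ROWS' [FORCE]. ROWS is JSON, a list that holds one entry, the list of rows, each a list of 7 numbers: the turn, a rotation vector about the tool's x, y, z in degrees, then the shift along the tool's x, y, z in mm, then the gripper's target within -1 to 1 (shut at 1, half-way at 0, fully open at -1). In form: [[[rx, ry, rz, dx, dy, dz, fingers], ...]]. A call has 1 to 10 rows; each row shifts and turns the commanded pose from where the row before left it, along the tool's axes as they then stand; what a row does not reach is not made up. A row lasts 1/12 s, in which the tool goes at most 41.7 mm and 7.16 degrees, less where a joint would pass 70% of its speed; a pose out of reach is approached as far as the arm can. A call is refused whole if a number of a shift passes 41.7 or a number of a turn 7.16, either way. A call with a gripper value outside its range is refused whole. The fingers move at their own pace and stop on an object; FORCE is the grip in N (left out, the last holds). Time passes only in rows, so rows that do not move let the fingers close. It gives the time, the measured TCP pose, the force, the opening and the grip force at its end, in the units of the state.
- manip.read_state(): the state, without advancing time (a new reading comes with each control period).
- cams.capture(name): name is "scene" or "top" or "wrist"; returns (picture, depth): 384x512x3 uint8, red, green, blue; 384x512 float32, m along the optical axis (not along the pixel's ray), 0 where there is no reading.
- cams.get_calibration(name): a dict with "K" (3x3 intrinsics, pixels), "dist" ([k1, k2, p1, p2, k3] as OpenCV has them; the pictures are not rectified), "R" (3x3) and "t" (3): a world point X has camera coordinates R X + t. Camera axes: x right, y down, z forward; pixel columns grow to the right and rows downward; lengths in m; the calibration is good to about 2 mm. A picture is of the moment at which its call begins: read the wrist's pose just before it. get_calibration takes no time and is no camera call; for the wrist camera it gives the pose at the moment of the call.
- manip.close_job(): hands the job in; it is judged then, once.
Trained networks look in the newest picture that a camera, given by its name, has taken for a name from the list of things; names that differ only in an ending like _2 or _b are one class to them, and where a whole thing is asked for, a point or a joint stands for the part that bears it (a point fixed in the world has none). Each returns a list of dicts, best first, with "score" (0 to 1); they miss things now and then, are a little off and sometimes report something else, mostly with a low value. They report only what shows in the picture. A call takes as long as a camera call. They do not tell look-alikes from the thing itself.
- cams.outline_of(camera, query): "pixels" (384x512 bool, what is visible of it).
- cams.tip_of(camera, query): "point" ([x, y, z] in m, in world coordinates, good to about 4 mm: a listed point, or the origin of a listed thing).
The state is a dict: "t": time; "joint_pos": joint angles; "dq": joint speeds; "tau": joint torques, N m; "ee_pos": TCP position; "tcp_rot": TCP orientation; "ft_force": force on the tool from outside, world axes, zero at the start; "torque": the same for the moment, N m; "finger_gap": finger opening in m; "grip_force": force on a finger pad.
Only numpy, scipy, OpenCV 4.12 (cv2) and the standard library are available. Lean on these libraries where they do the work, as an engineer would, in place of code of your own. Each camera call takes 0.05 s, during which the arm holds its last target. There are 200 camera calls.

TASK

Take the hammered brass handle blank off its wooden rest, slide its square end under the spindle of the bench gauge, flat on the table and centred, until it butts squarely and gently against the steel stop, and let go of it. Then turn the ratchet at the top of the gauge clockwise, your hand riding down with it and neither pressing nor pulling, until the spindle closes on the brass and only then the clutch clicks, three to six times, and leave the gauge closed on the blank at the clutch's own force. Do not disturb the hammer, the bowl or the stake.

Things in the scene. Friction and masses are not known exactly. Their poses are not given: they have to be found in the camera images.
- gauge: bench thickness gauge bolted to the bench: green cast base 180 x 110 mm, column (139 mm high, at x = 85 mm) and arm carrying a digital micrometer head that points down; its arm starts 85 mm up, grey housing top 140 mm. Origin on the bench under the spindle axis; x from the open front to the column, z up. Base 22 mm high, front edge at x = -70 mm
- stop: dark steel stop bar across the gauge's table behind the spindle, 50 mm wide, 11 mm high, 10 mm thick. Origin at the middle of the lower edge of its front face, 18 mm beyond the spindle axis; its x axis is the gauge's x
- spindle_tip: flat face of the spindle, 9 mm wide; origin at its centre, at the start 7 to 9.5 mm above the table. It comes straight down, without turning, 1.59 mm per rad of the thimble (10 mm per turn), and thimble and ratchet go down with it. The screw has light friction (0.014 N m) and stays where it is left, but a push or pull of some 6 N along its axis disturbs it
- ratchet_top (a point): centre of the top of the ratchet, the dark knurled cylinder at the head's top, 14 mm wide, 24 mm tall, on the spindle axis; below it the bright thimble, 21 mm wide, its shoulder 25 mm below this point. Clockwise from above turns thimble and spindle down until, at about 0.021 N m, the clutch slips with a click each 22.5 degrees, the spindle bearing with 5 to 7 N. The thimble has no clutch
- ratchet (a joint): angle in rad by which the ratchet has slipped on the thimble: 0 at the start, growing clockwise by 0.39 per click, the third click at about 1.0; unchanged while ratchet and thimble turn together
- blank: hammered brass handle blank, flat bar 150 x 28 x 5 mm, 0.15 to 0.21 kg, one end square, the other rounded with a dark dot. Origin at the centre of its underside; x points along it to the square end, z up. It starts lying across the wooden rest with both ends overhanging by about 45 mm, the rounded end towards the robot
- blank_end (a point): middle of the lower edge of the blank's square end, 75 mm along x from the blank's origin
- rest: dark wooden block fixed to the bench, 58 x 100 x 40 mm, the blank lies along its x axis on its top. Origin at the centre of its underside
- hammer: ball-pein hammer, 260 mm long, 90 mm head, 29 mm high, lying beyond the work, to be left alone; origin near the middle of its handle, on the bench
- bowl: hammered brass bowl, 110 mm diameter, 45 mm high, upright beyond the work, to be left alone; origin at the centre of its underside
- stake: steel stake, 116 mm long, 25 mm thick, lying on the bench between gauge and rest, to be left alone; origin under its middle
- anvil (a point): middle of the anvil, on the flat top of the gauge's ground steel table, straight under the spindle, 45 mm above the bench. The table is 66 mm wide and reaches from 80 mm in front of this point (open side) to 26 mm behind it
Things that resemble listed ones, but are neither listed nor needed, are in the scene too. There is more than one size of the gauge; the job needs the middle-sized.

How it is judged:
By the outcome, as a careful person would: the job done as asked, in the order asked, and still so for the second after the job is handed in, with the robot touching nothing.
It also fails if it takes over 72 s, if anything falls off the work surface, if the arm or the gripper's body presses on something with over 40 N, if the wrist force passes 120 N, or if a joint passes its speed limit or range.

## Working session

There is one attempt and no reset: what is moved stays moved. The work goes in short steps, Python scripts to look and compute and a shell command to move; the robot and the scene stay as the last step left them, time stands still between calls to the robot, and variables do not carry over. Pictures are saved under pics/ and viewed, at most 10 in all, crops included, and the job is handed in when it is done.

```bash
mkdir -p pics; ls
cat > h.py <<'E'
import numpy as np,cv2
from scipy.spatial.transform import Rotation as R
from station import manip,cams
def save(n,im): cv2.imwrite('pics/'+n,cv2.cvtColor(im,cv2.COLOR_RGB2BGR))
def cloud(depth,c):
    h,w=depth.shape;u,v=np.meshgrid(np.arange(w),np.arange(h))
    p=cv2.undistortPoints(np.stack([u,v],-1).reshape(-1,1,2).astype(float),c['K'],np.array(c['dist'])).reshape(h,w,2)
    P=np.dstack([p*depth[...,None],depth])
    return (P-np.array(c['t']))@np.array(c['R'])
def proj(X,c):
    return cv2.projectPoints(np.array(X,float).reshape(-1,1,3),cv2.Rodrigues(np.array(c['R']))[0],np.array(c['t'],float),np.array(c['K']),np.array(c['dist'],float))[0].reshape(-1,2)
E
python3 - <<'E'
from h import *
s=manip.read_state();print({k:np.round(v,3).tolist() for k,v in s.items()})
for n in ('top','scene'):
    im,d=cams.capture(n);c=cams.get_calibration(n);save(n+'0.png',im);np.savez(n+'0',im=im,d=d)
    print(n,'campos',np.round(-np.array(c['R']).T@c['t'],3))
    for q in ('gauge','stop','spindle_tip','ratchet_top','blank','blank_end','rest','anvil','hammer','bowl','stake'):
        for r in cams.tip_of(n,q)[:3]: print(q,round(r['score'],2),np.round(r['point'],3),proj(r['point'],c).round()[0])
E
```

```text
pics
{'t': 0.0, 'joint_pos': [1.235, 0.088, 1.372, 0.0, 1.684, -0.103], 'dq': [-0.002, -0.001, 0.001, 0.0, 0.0, -0.002], 'tau': [0.001, -35.187, -31.327, -0.0, 0.011, 0.0], 'ee_pos': [0.127, 0.535, 0.23], 'tcp_rot': [-0.365, -3.12, 0.003], 'ft_force': [-0.676, -0.837, 0.832], 'torque': [-0.021, 0.03, -0.066], 'grip_force': 0.0, 'finger_gap': 0.085}
top campos [0.401 0.065 1.232]
gauge 0.94 [ 0.319 -0.206 -0.   ] [357. 274.]
gauge 0.8 [0.557 0.164 0.003] [237. 194.]
gauge 0.55 [ 0.619  0.349 -0.001] [180. 173.]
stop 0.53 [ 0.345 -0.205  0.064] [361. 267.]
ratchet_top 0.37 [0.558 0.166 0.213] [230. 183.]
blank 0.57 [ 0.6   -0.16   0.046] [344. 180.]
blank 0.18 [ 0.599 -0.146  0.   ] [336. 183.]
blank_end 0.9 [ 0.677 -0.154  0.038] [341. 156.]
blank_end 0.34 [0.56  0.168 0.046] [235. 191.]
rest 0.88 [ 0.599 -0.148 -0.001] [337. 183.]
anvil 0.81 [0.619 0.357 0.032] [175. 172.]
anvil 0.69 [ 0.321 -0.207  0.062] [362. 275.]
anvil 0.66 [0.555 0.169 0.046] [234. 193.]
hammer 0.86 [ 0.791 -0.149 -0.004] [337. 124.]
hammer 0.75 [ 0.784  0.137 -0.003] [248. 125.]
bowl 0.81 [ 0.781  0.134 -0.004
[... 172 characters left out ...]
[177. 176.]
gauge 0.88 [0.615 0.354 0.005] [360. 274.]
ratchet_top 0.54 [0.56  0.165 0.213] [288. 175.]
ratchet_top 0.46 [ 0.321 -0.207  0.292] [167.  84.]
ratchet_top 0.44 [0.617 0.355 0.153] [371. 225.]
blank 0.97 [ 0.6   -0.161  0.042] [152. 224.]
blank 0.44 [0.782 0.137 0.   ] [252. 315.]
blank_end 0.75 [ 0.677 -0.155  0.036] [142. 246.]
rest 0.64 [ 0.597 -0.144 -0.003] [161. 238.]
anvil 0.89 [ 0.318 -0.208  0.062] [176. 157.]
anvil 0.74 [0.616 0.353 0.034] [362. 265.]
anvil 0.65 [0.559 0.168 0.04 ] [286. 234.]
hammer 0.87 [ 0.789 -0.15  -0.006] [125. 294.]
bowl 0.94 [0.783 0.137 0.003] [251. 314.]
bowl 0.31 [ 0.561  0.165 -0.   ] [283. 247.]
stake 0.64 [ 0.503  0.016 -0.003] [232. 224.]
```

View pics/top0.png

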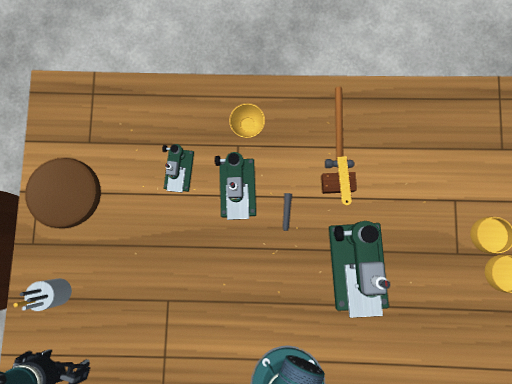

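View pics/scene0.png

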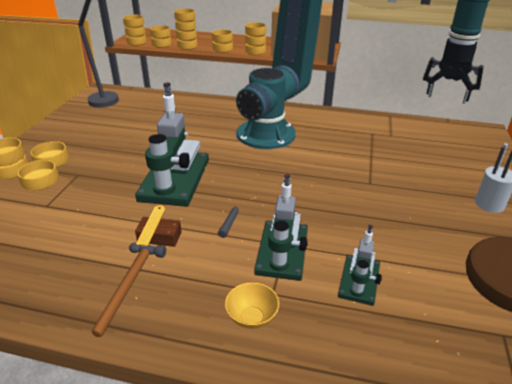

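The middle gauge is at (237,194) in top; its look-alikes are the big one at (357,274) and the small one at (178,170). For the middle one the anvil height of about 45 mm and ratchet height of 0.213 m fit. The blank is the yellow bar at (345,180) on the rest, with its square end above the hammer head at (338,163). Other yellow items: the bowl at (248,120) and the bowls at the right edge. Next I measure the blank and the gauge axes and make one close crop.

```bash
cat >> h.py <<'E'
def rect(P2):
    (c,s,a)=cv2.minAreaRect((P2*1000).astype(np.float32)); b=cv2.boxPoints((c,s,a))
    e1,e2=b[1]-b[0],b[2]-b[1]; e=e1 if np.hypot(*e1)>np.hypot(*e2) else e2
    if e[0]<0:e=-e
    return np.array(c)/1000,np.round(sorted(s),1),np.degrees(np.arctan2(e[1],e[0]))
def delta(xyz,yaw_deg,s=None):
    """tool-frame move to TCP xyz, pointing down, tool x axis along world yaw_deg"""
    s=s or manip.read_state();A=R.from_rotvec(s['tcp_rot'])
    y=np.radians(yaw_deg);X=np.array([np.cos(y),np.sin(y),0]);Z=np.array([0,0,-1.]);T=np.column_stack([X,np.cross(Z,X),Z])
    rv=(A.inv()*R.from_matrix(T)).as_rotvec(degrees=True)
    return 'rot deg',rv.round(2),'shift mm in PRESENT tool axes',(A.inv().apply(np.array(xyz)-s['ee_pos'])*1000).round(1),'in FINAL tool axes',(T.T@(np.array(xyz)-s['ee_pos'])*1000).round(1)
E
python3 - <<'E'
from h import *
f=np.load('top0.npz');c=cams.get_calibration('top');P=cloud(f['d'],c);im=f['im']
hsv=cv2.cvtColor(im,cv2.COLOR_RGB2HSV)
x,y,z=P[...,0],P[...,1],P[...,2]
m=(abs(x-.6)<.1)&(abs(y+.16)<.04)&(z>.035)&(z<.055)&(hsv[...,0]>18)&(hsv[...,0]<34)&(hsv[...,1]>150)
print('blank',m.sum(),rect(P[m][:,:2]),np.median(z[m]))
m=(x>.45)&(x<.6)&(abs(y-.165)<.05)&(z>.038)&(z<.052)
print('table',m.sum(),rect(P[m][:,:2]),np.median(z[m]))
m=(x>.45)&(x<.7)&(abs(y-.165)<.08)&(z>.014)&(z<.03)
print('base',m.sum(),rect(P[m][:,:2]),np.median(z[m]))
m=(x>.6)&(x<.7)&(abs(y-.165)<.08)&(z>.125)&(z<.15)
print('column',m.sum(),np.median(P[m],0))
a,b=im[140:215,200:310],im[140:215,290:400]
save('crop1.png',cv2.resize(np.hstack([a,b]),None,fx=3.6,fy=3.6,interpolation=cv2.INTER_CUBIC))
E
```

```text
blank 449 (array([ 0.60160883, -0.16144455]), array([ 29.6, 147.8]), np.float32(6.3038206)) 0.04466347940696914
table 496 (array([0.53008673, 0.16178314]), array([ 65.9, 107.3]), np.float32(3.7027802)) 0.044423401959833554
base 880 (array([0.57568781, 0.16486414]), array([109.9, 177.3]), np.float32(3.925454)) 0.021421140790533283
column 111 [0.64030217 0.16805725 0.13888942]
```

View pics/crop1.png

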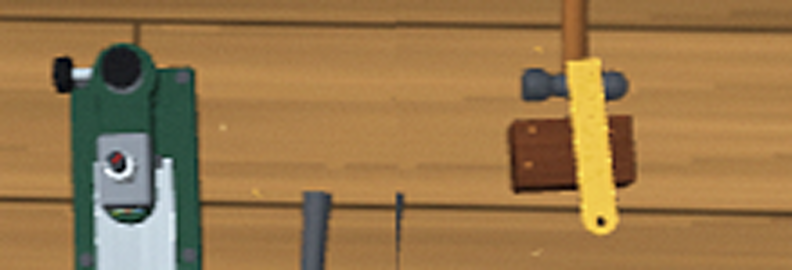

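Crop: left, the middle gauge with its ratchet at (118,160) and the open table facing the robot. Right, the bar with the dark dot at (600,222) pointing to the robot and its square end at (583,62) above the hammer head. Both choices are confirmed.

```bash
python3 -c "
from h import *
print(delta([.555,-.1666,.20],186.3))"
```

```text
('rot deg', array([  0.  ,   0.  , -19.64]), 'shift mm in PRESENT tool axes', array([-578.5, -584.1,   31.3]), 'in FINAL tool axes', array([-348.5, -744.5,   31.3]))
```

```bash
python3 -m handwheel '[[[0,0,-6.5,0,0,0,-0.3],[0,0,-6.5,0,0,0,-0.3],[0,0,-6.6,0,0,0,-0.3],[0,0,0,-10,-20,0,-0.3],[0,0,0,-17,-37,0,-0.3],[0,0,0,-17,-37,0,-0.3],[0,0,0,-17,-37,0,-0.3],[0,0,0,-17,-37,0,-0.3],[0,0,0,-17,-37,0,-0.3],[0,0,0,-17,-37,0,-0.3]]]' 60
python3 -m handwheel '[[[0,0,0,-17,-37,0,-0.3],[0,0,0,-17,-37,0,-0.3],[0,0,0,-17,-37,0,-0.3],[0,0,0,-17,-37,0,-0.3],[0,0,0,-17,-37,0,-0.3],[0,0,0,-17,-37,0,-0.3],[0,0,0,-17,-37,0,-0.3],[0,0,0,-17,-37,0,-0.3],[0,0,0,-17,-37,0,-0.3],[0,0,0,-17,-37,0,-0.3]]]'
python3 -c "
from h import *
print(delta([.555,-.1666,.20],186.3))"
```

```text
t: 2.03
ee_pos: [0.2651, 0.3052, 0.2315]
tcp_rot: [-0.173, 3.136, 0.001]
ft_force: [0.4, 0.2, 0.3]
finger_gap: 0.0554
grip_force: 0.0
t: 2.87
ee_pos: [0.4746, -0.0445, 0.2315]
tcp_rot: [-0.17, 3.136, 0.0]
ft_force: [0.4, 1.0, -0.1]
finger_gap: 0.0554
grip_force: 0.0
('rot deg', array([ 0.  ,  0.05, -0.08]), 'shift mm in PRESENT tool axes', array([ -66.7, -130.1,   31.6]), 'in FINAL tool axes', array([ -66.5, -130.2,   31.5]))
```

```bash
python3 -m handwheel '[[[0,0,0,-16,-33,8,-0.3],[0,0,0,-17,-33,8,-0.3],[0,0,0,-17,-33,8,-0.3],[0,0,0,-17,-31,8,-0.3],[0,0,0,0,0,0,-0.3],[0,0,0,0,0,0,-0.3]]]'
python3 - <<'E'
from h import *
c=cams.get_calibration('wrist');im,d=cams.capture('wrist');save('w1.png',im)
P=cloud(d,c);hsv=cv2.cvtColor(im,cv2.COLOR_RGB2HSV);x,y,z=P[...,0],P[...,1],P[...,2]
m=(d>0)&(abs(x-.6)<.1)&(abs(y+.16)<.05)&(z>.035)&(z<.055)&(hsv[...,0]>18)&(hsv[...,0]<34)&(hsv[...,1]>150)
print('blank',m.sum(),rect(P[m][:,:2]),np.median(z[m]),P[m].min(0),P[m].max(0))
r=cams.tip_of('wrist','blank');print([(q['score'],q['point']) for q in r[:2]])
E
```

```text
t: 3.37
ee_pos: [0.5546, -0.1656, 0.1971]
tcp_rot: [0.167, -3.134, -0.003]
ft_force: [-0.7, 0.4, 0.5]
finger_gap: 0.0554
grip_force: 0.0
  return _methods._mean(a, axis=axis, dtype=dtype,
  ret = ret.dtype.type(ret / rcount)
Traceback (most recent call last):
ValueError: zero-size array to reduction operation minimum which has no identity
```

View pics/w1.png

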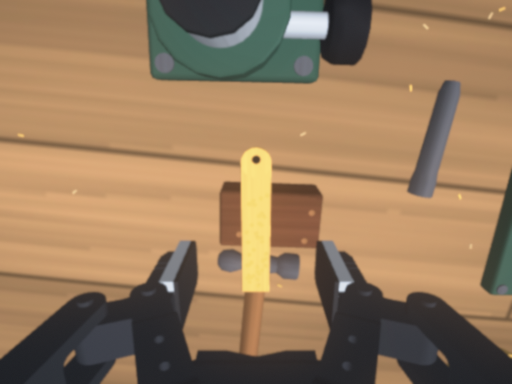

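The wrist view shows the blank with the dot at (256,160) and its square end at (256,290). The hammer head is beneath the square end, and the fingers straddle the blank at the lower edge. I'll check why the mask came out empty.

Run:
```python
from h import *
c=cams.get_calibration('wrist');im,d=cams.capture('wrist')
P=cloud(d,c);hsv=cv2.cvtColor(im,cv2.COLOR_RGB2HSV);print(d[200,256],P[200,256],P[160,256],hsv[200,256],P[100,100],-np.array(c['R']).T@c['t'])
m=(hsv[...,0]>18)&(hsv[...,0]<34)&(hsv[...,1]>130)&(d>0)&(P[...,2]>.03)&(P[...,2]<.06)
n,l,st,_=cv2.connectedComponentsWithStats(m.astype(np.uint8));k=1+st[1:,4].argmax() if n>1 else 0;m=l==k
print(n,m.sum(),rect(P[m][:,:2]),np.median(P[m],0))
```

```text
0.31245843 [ 0.578792   -0.16153398  0.04296753] [ 0.54026917 -0.16578203  0.04369889] [ 24 122 250] [ 0.50522401 -0.32778232 -0.00185018] [ 0.48111069 -0.17284974  0.33964379]
39 39 (array([ 0.66099005, -0.16055975]), array([ 5.9, 11.3]), np.float32(-28.001892)) [ 0.66060629 -0.16053482  0.04331889]
```

Run:
```python
from h import *
c=cams.get_calibration('wrist');im,d=cams.capture('wrist')
P=cloud(d,c);hsv=cv2.cvtColor(im,cv2.COLOR_RGB2HSV)
m=(hsv[...,0]>20)&(hsv[...,0]<34)&(hsv[...,2]>190)&(d>0)&(P[...,2]>.03)&(P[...,2]<.06)
n,l,st,_=cv2.connectedComponentsWithStats(m.astype(np.uint8));k=1+st[1:,4].argmax();m=l==k
q,s,a=rect(P[m][:,:2]);print(m.sum(),q,s,a,np.median(P[m],0))
u=np.array([np.cos(np.radians(a)),np.sin(np.radians(a))]);g=q-.047*u
print(g,delta([*g,.0235],180+a))
```

```text
3712 [ 0.60268781 -0.16031961] [ 26.5 148.3] 6.017634 [ 0.59778444 -0.16068502  0.0435676 ]
[ 0.55594679 -0.16524683] ('rot deg', array([0.  , 0.05, 0.29]), 'shift mm in PRESENT tool axes', array([ -1. ,  -1.9, 176.5]), 'in FINAL tool axes', array([ -1.2,  -1.9, 176.5]))
```

```bash
python3 -m handwheel '[[[0,0,0.2,1,-1.5,30,-0.3],[0,0,0,0,0,35,-0.3],[0,0,0,0,0,35,-0.3],[0,0,0,0,0,35,-0.3],[0,0,0,0,0,25,-0.3],[0,0,0,0,0,16,-0.3],[0,0,0,0,0,0,-0.3],[0,0,0,0,0,0,0.1],[0,0,0,0,0,0,0.4],[0,0,0,0,0,0,0.7]]]' 60
python3 -m handwheel '[[[0,0,0,0,0,0,1],[0,0,0,0,0,0,1],[0,0,0,0,0,0,1],[0,0,0,0,0,0,1],[0,0,0,0,0,0,1]]]' 70
```

```text
t: 4.35
ee_pos: [0.5555, -0.166, 0.0264]
tcp_rot: [-0.167, 3.133, -0.002]
ft_force: [-1.4, 1.0, 1.2]
finger_gap: 0.0261
grip_force: 58.8
t: 4.77
ee_pos: [0.5555, -0.166, 0.0262]
tcp_rot: [-0.166, 3.133, -0.001]
ft_force: [-0.7, 3.2, 6.5]
finger_gap: 0.0259
grip_force: 68.7
```

```bash
python3 -m handwheel '[[[0,0,0,0,0,-5,1],[0,0,0,0,0,-12,1],[0,0,0,0,0,-20,1],[0,0,0,0,0,-30,1],[0,0,0,0,0,-30,1],[0,0,0,0,0,-20,1],[0,0,0,0,0,-8,1],[0,0,0,0,0,0,1]]]' 80
python3 - <<'E'
from h import *
c=cams.get_calibration('wrist');im,d=cams.capture('wrist');save('w2.png',im)
s=manip.read_state();print(s['ee_pos'],s['ft_force'],s['finger_gap'])
print(delta([.343,.149,.15],183.8))
E
```

```text
t: 5.43
ee_pos: [0.5553, -0.1667, 0.1518]
tcp_rot: [-0.166, 3.132, -0.004]
ft_force: [0.3, -0.5, -1.4]
finger_gap: 0.0253
grip_force: 78.7
[ 0.5541894  -0.16620757  0.1491594 ] [-0.12894831 -0.79322153 -1.9861314 ] 0.02541245234441048
('rot deg', array([-0.05,  0.09,  2.25]), 'shift mm in PRESENT tool axes', array([176.8, 335.7,  -1.4]), 'in FINAL tool axes', array([189.8, 328.5,  -0.8]))
```

View pics/w2.png

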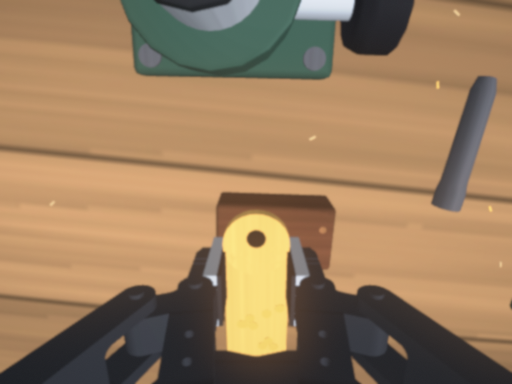

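Blank is held squarely (dot at (256,238)). Moving to the front of the gauge.

```bash
python3 -m handwheel '[[[0,0,2.2,0,0,0,1],[0,0,0,8,14,0,1],[0,0,0,15,26,0,1],[0,0,0,20,35,0,1],[0,0,0,20,35,0,1],[0,0,0,20,35,0,1],[0,0,0,20,35,0,1],[0,0,0,20,35,0,1],[0,0,0,20,35,0,1],[0,0,0,20,34,0,1]]]'
python3 -m handwheel '[[[0,0,0,18,30,0,1],[0,0,0,9,15,0,1],[0,0,0,0,0,0,1],[0,0,0,0,0,0,1]]]'
python3 - <<'E'
from h import *
c=cams.get_calibration('wrist');s=manip.read_state();im,d=cams.capture('wrist')
P=cloud(d,c);hsv=cv2.cvtColor(im,cv2.COLOR_RGB2HSV)
m=(hsv[...,0]>20)&(hsv[...,0]<34)&(hsv[...,2]>170)&(d>0)&(abs(P[...,2]-s['ee_pos'][2]-.02)<.03)
n,l,st,_=cv2.connectedComponentsWithStats(m.astype(np.uint8));k=1+st[1:,4].argmax();m=l==k
q=P[m];Pq,_,_,_=np.linalg.lstsq(np.c_[q[:,:2]-s['ee_pos'][:2],np.ones(len(q))],q[:,2]-s['ee_pos'][2],rcond=None)
print('held top plane rel tcp: slopes,height',Pq,m.sum(),q.min(0),q.max(0),s['ee_pos'])
im,d=cams.capture('top');c=cams.get_calibration('top');P=cloud(d,c);save('top1.png',im[150:280,150:310].repeat(4,0).repeat(4,1))
hsv=cv2.cvtColor(im,cv2.COLOR_RGB2HSV);z=P[...,2]
m=(hsv[...,0]>18)&(hsv[...,0]<34)&(hsv[...,1]>110)&(z>.12)&(z<.2)&(P[...,0]<.56)
n,l,st,_=cv2.connectedComponentsWithStats(m.astype(np.uint8));k=1+st[1:,4].argmax();m=l==k
q=P[m];print(m.sum(),rect(q[:,:2]),q.min(0),q.max(0),np.polyfit(q[:,0],q[:,2],1))
E
```

```text
t: 6.32
ee_pos: [0.3692, 0.1075, 0.1457]
tcp_rot: [0.104, -3.135, 0.0]
ft_force: [0.8, 0.9, -1.6]
finger_gap: 0.0257
grip_force: 78.8
t: 6.65
ee_pos: [0.3407, 0.1496, 0.1464]
tcp_rot: [0.11, -3.137, 0.002]
ft_force: [0.3, -1.1, -1.3]
finger_gap: 0.0259
grip_force: 79.0
held top plane rel tcp: slopes,height [-1.69310242e-02  5.02245127e-06  1.70524343e-02] 7656 [0.31392924 0.13490366 0.16116138] [0.3857042  0.16621628 0.16543341] [0.34074987 0.14960296 0.146365  ]
302 (array([0.42062134, 0.15461186]), array([27.7, 80.3]), np.float32(4.0376844)) [0.37978702 0.13883527 0.15797921] [0.46037686 0.17082963 0.16903696] [-0.00912254  0.16756365]
```

View pics/top1.png

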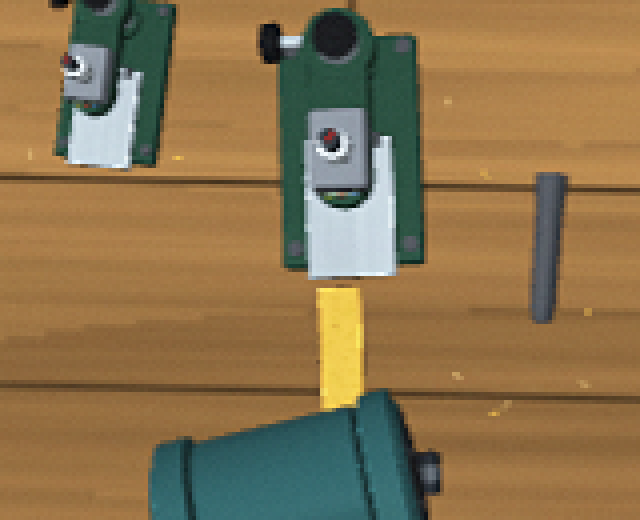

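The blank lies in line with the table of the middle gauge, with its square end about 15 mm short of the table edge. Now I level the slight droop, go down beside the table and advance 40 mm over it.

```bash
python3 -m handwheel '[[[0,-0.6,0,0,0,15,1],[0,0,0,0,0,30,1],[0,0,0,0,0,30,1],[0,0,0,0,0,22,1],[0,0,0,0,0,10,1],[0,0,0,0,0,2,1],[0,0,0,0,0,0,1],[0,0,0,0,0,0,1]]]'
python3 - <<'E'
from h import *
im,d=cams.capture('scene');c=cams.get_calibration('scene');P=cloud(d,c)
hsv=cv2.cvtColor(im,cv2.COLOR_RGB2HSV)
im2,d2=cams.capture('top');c=cams.get_calibration('top');Q=cloud(d2,c);h2=cv2.cvtColor(im2,cv2.COLOR_RGB2HSV)
for n,P,h in(('scene',P,hsv),('top',Q,h2)):
    m=(h[...,0]>18)&(h[...,0]<34)&(h[...,1]>110)&(abs(P[...,2]-.053)<.015)&(P[...,0]<.56)&(P[...,0]>.3)&(abs(P[...,1]-.15)<.04)
    q=P[m];t=(abs(P[...,0]-.5)<.015)&(abs(P[...,1]-.16)<.02)&(P[...,2]>.035)&(P[...,2]<.06)&~m
    print(n,m.sum(),rect(q[:,:2]),np.polyfit(q[:,0]-.46,q[:,2],1),'table z',t.sum(),np.median(P[t],0))
s=manip.read_state();print(s['ee_pos'],s['tcp_rot'],s['ft_force'])
E
```

```text
t: 7.42
ee_pos: [0.3447, 0.1496, 0.0407]
tcp_rot: [-0.104, 3.127, 0.001]
ft_force: [-0.3, 0.1, -0.9]
finger_gap: 0.026
grip_force: 79.0
scene 134 (array([0.3725994 , 0.15603206]), array([ 19.7, 110.2]), np.float32(9.360678)) [0.00610892 0.06111791] table z 3 [0.50437928 0.17925334 0.04637186]
top 273 (array([0.42072662, 0.15458682]), array([27. , 85.1]), np.float32(2.00081)) [-0.00472195  0.05901254] table z 128 [0.49994928 0.15975754 0.04467455]
[0.34481067 0.14983166 0.04108766] [-1.04757929e-01  3.12574245e+00  1.85924881e-03] [ 0.58661256  0.99334141 -1.53576282]
```

```bash
python3 -m handwheel '[[[0,0,0,-10,0,2,1],[0,0,0,-15,0,2,1],[0,0,0,-12,0,2,1],[0,0,0,-5,0,1,1],[0,0,0,0,0,0.5,1],[0,0,0,0,0,0,1],[0,0,0,0,0,0,1]]]'
python3 - <<'E'
from h import *
im2,d2=cams.capture('top');c=cams.get_calibration('top');P=cloud(d2,c);h=cv2.cvtColor(im2,cv2.COLOR_RGB2HSV)
m=(h[...,0]>18)&(h[...,0]<34)&(h[...,1]>110)&(abs(P[...,2]-.053)<.015)&(P[...,0]<.56)&(P[...,0]>.3)&(abs(P[...,1]-.15)<.04)
q=P[m];print(m.sum(),rect(q[:,:2]),np.polyfit(q[:,0]-.46,q[:,2],1),q.max(0))
s=manip.read_state();print(s['ee_pos'],s['tcp_rot'],s['ft_force'],s['torque'])
E
```

```text
t: 8.1
ee_pos: [0.3846, 0.1525, 0.0324]
tcp_rot: [-0.106, 3.13, 0.001]
ft_force: [0.2, 0.5, -1.2]
finger_gap: 0.0254
grip_force: 79.0
211 (array([0.46828339, 0.15824507]), array([24.7, 69. ]), np.float32(1.8498089)) [0.00048989 0.05072201] [0.50266154 0.17141657 0.05696592]
[0.38458564 0.15246242 0.03237314] [-1.05868130e-01  3.12955367e+00  7.50222873e-04] [-0.47426443 -0.38792713 -2.12018881] [ 0.01852528  0.06349004 -0.00466856]
```

```bash
python3 -m handwheel '[[[0,0,0,0,0,0.5,1],[0,0,0,0,0,0,1]]]'
python3 -m handwheel '[[[0,0,0,0,0,0.5,1],[0,0,0,0,0,0,1]]]'
python3 -c "
from h import *
s=manip.read_state();print(s['ee_pos'],s['ft_force'],s['torque'])"
```

```text
t: 8.32
ee_pos: [0.3847, 0.1525, 0.0318]
tcp_rot: [-0.106, 3.129, 0.001]
ft_force: [-0.2, 0.4, -2.1]
finger_gap: 0.0256
grip_force: 79.0
t: 8.48
ee_pos: [0.385, 0.1525, 0.0313]
tcp_rot: [-0.106, 3.129, 0.001]
ft_force: [0.1, -0.8, -1.3]
finger_gap: 0.0256
grip_force: 79.0
[0.38497624 0.15247596 0.03127362] [ 0.14192753 -0.77247685 -1.28111617] [-0.02920521  0.11453628 -0.00452942]
```

```bash
for i in 1; do python3 -m handwheel '[[[0,0,0,0,0,0.5,1],[0,0,0,0,0,0,1]]]'; done
python3 -m handwheel '[[[0,0,0,0,0,0.5,1],[0,0,0,0,0,0,1]]]'
python3 -c "
from h import *
s=manip.read_state();print(s['ee_pos'],s['ft_force'],s['torque'])"
```

```text
t: 8.65
ee_pos: [0.3852, 0.1525, 0.0308]
tcp_rot: [-0.106, 3.129, 0.001]
ft_force: [-0.2, 0.4, -0.5]
finger_gap: 0.0258
grip_force: 79.1
t: 8.82
ee_pos: [0.3853, 0.1525, 0.0303]
tcp_rot: [-0.105, 3.129, 0.001]
ft_force: [0.3, 0.9, -0.8]
finger_gap: 0.0254
grip_force: 79.1
[0.38525636 0.15247855 0.03032879] [ 0.27877501  0.9300178  -0.8407087 ] [ 0.03554655  0.06507807 -0.04192368]
```

```bash
python3 -m handwheel '[[[0,0,0,0,0,0.6,1],[0,0,0,0,0,0,1]]]'
python3 -m handwheel '[[[0,0,0,0,0,0.6,1],[0,0,0,0,0,0,1]]]'
python3 -c "
from h import *
s=manip.read_state();print(s['ee_pos'],s['ft_force'],s['torque'])
im2,d2=cams.capture('top');c=cams.get_calibration('top');P=cloud(d2,c);h=cv2.cvtColor(im2,cv2.COLOR_RGB2HSV)
m=(h[...,0]>18)&(h[...,0]<34)&(h[...,1]>110)&(abs(P[...,2]-.053)<.015)&(P[...,0]<.56)&(P[...,0]>.3)&(abs(P[...,1]-.15)<.04)
q=P[m];print(m.sum(),rect(q[:,:2]),np.polyfit(q[:,0]-.46,q[:,2],1),q.max(0))
"
```

```text
t: 8.98
ee_pos: [0.3853, 0.1525, 0.0297]
tcp_rot: [-0.105, 3.129, 0.001]
ft_force: [-0.2, -0.2, 0.0]
finger_gap: 0.0257
grip_force: 79.2
t: 9.15
ee_pos: [0.3853, 0.1525, 0.0292]
tcp_rot: [-0.106, 3.129, 0.001]
ft_force: [-1.2, -0.3, 0.1]
finger_gap: 0.0258
grip_force: 79.2
[0.38532425 0.15249416 0.02916966] [-1.24946634 -0.27529908  0.0862498 ] [-0.0248623   0.0020489  -0.00523186]
210 (array([0.46841946, 0.15710971]), array([26.8, 69. ]), np.float32(2.2703404)) [0.01216207 0.04943573] [0.50294317 0.17144828 0.05562422]
```

```bash
python3 -m handwheel '[[[0,0,0,0,0,-1,1],[0,0,0,-8,0,0.1,1],[0,0,0,-10,0,0.15,1],[0,0,0,-10,0,0.15,1],[0,0,0,-5,0,0.1,1],[0,0,0,0,0,0,1]]]'
python3 -c "
from h import *
s=manip.read_state();print(s['ee_pos'],s['ft_force'],s['torque'])
im2,d2=cams.capture('top');c=cams.get_calibration('top');P=cloud(d2,c);h=cv2.cvtColor(im2,cv2.COLOR_RGB2HSV)
m=(h[...,0]>18)&(h[...,0]<34)&(h[...,1]>110)&(abs(P[...,2]-.053)<.015)&(P[...,0]<.56)&(P[...,0]>.3)&(abs(P[...,1]-.15)<.04)
q=P[m];print(m.sum(),rect(q[:,:2]),np.polyfit(q[:,0]-.46,q[:,2],1),q.max(0))
"
```

```text
t: 9.7
ee_pos: [0.4206, 0.1548, 0.0304]
tcp_rot: [-0.105, 3.127, 0.001]
ft_force: [2.7, 0.4, 0.5]
finger_gap: 0.0259
grip_force: 79.3
[0.42055872 0.1548021  0.03035875] [2.69544471 0.41736335 0.47139991] [-0.02041307 -0.34939815 -0.04169096]
143 (array([0.5059809 , 0.15939523]), array([24.6, 49.6]), np.float32(1.5745195)) [-0.00698933  0.05008875] [0.53107611 0.17220187 0.05631018]
```

```bash
python3 -m handwheel '[[[0,0,0,-6,0,0.1,1],[0,0,0,-8,0,0.1,1],[0,0,0,-8,0,0.1,1],[0,0,0,-3,0,0.05,1],[0,0,0,0,0,0,1]]]'
python3 -m handwheel '[[[0,0,0,-2,0,0,1],[0,0,0,0,0,0,1]]]'
python3 -c "
from h import *
s=manip.read_state();print(s['ee_pos'],s['ft_force'],s['torque'])
im,d=cams.capture('scene');save('s1.png',cv2.resize(im[160:290,210:360],None,fx=4,fy=4))
"
```

```text
t: 10.17
ee_pos: [0.4378, 0.1561, 0.0298]
tcp_rot: [0.106, -3.135, 0.001]
ft_force: [-20.4, -2.9, 17.9]
finger_gap: 0.0255
grip_force: 80.8
t: 10.33
ee_pos: [0.4378, 0.1561, 0.0298]
tcp_rot: [0.106, -3.132, 0.002]
ft_force: [-24.6, -1.7, 22.0]
finger_gap: 0.0253
grip_force: 81.2
[0.43782483 0.15608755 0.02977128] [-24.63111593  -1.66664166  22.04800301] [-0.3479726   3.50606028 -0.06267136]
```

View pics/s1.png

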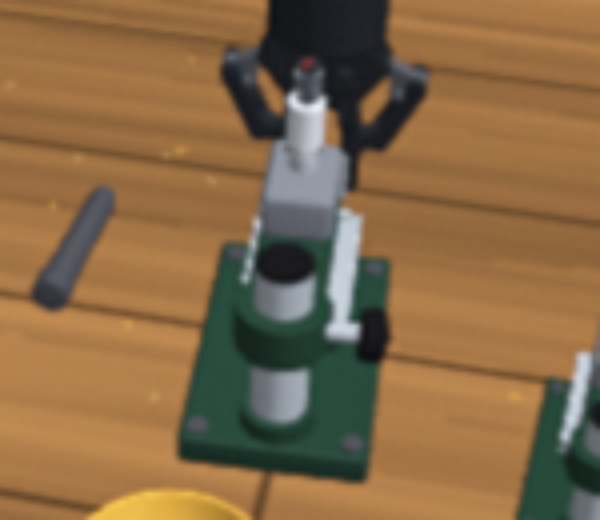

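The picture shows the hand in front of the gauge, with the blank hidden under the arm. The force (−25 N in x, +22 N up) says the grip is too low: the bar pivots on the table's front edge and its tip lifts against the spindle. I back off, raise the grip and look again.

```bash
python3 -m handwheel '[[[0,0,0,3,0,-0.5,1],[0,0,0,5,0,-0.5,1],[0,0,0,4,0,0,1],[0,0,0,0,0,0,1]]]'
cat > look.py <<'E'
from h import *
s=manip.read_state();print(s['ee_pos'],s['tcp_rot'],s['ft_force'],s['torque'])
im2,d2=cams.capture('top');c=cams.get_calibration('top');P=cloud(d2,c);h=cv2.cvtColor(im2,cv2.COLOR_RGB2HSV)
m=(h[...,0]>18)&(h[...,0]<34)&(h[...,1]>110)&(abs(P[...,2]-.053)<.015)&(P[...,0]<.56)&(P[...,0]>.3)&(abs(P[...,1]-.15)<.04)
q=P[m];print('top',m.sum(),rect(q[:,:2])[0],np.polyfit(q[:,0]-.48,q[:,2],1),q.max(0))
c=cams.get_calibration('wrist');im,d=cams.capture('wrist');P=cloud(d,c);h=cv2.cvtColor(im,cv2.COLOR_RGB2HSV)
m=(h[...,0]>18)&(h[...,0]<34)&(h[...,2]>170)&(d>0)&(abs(P[...,2]-.05)<.015)
n,l,st,_=cv2.connectedComponentsWithStats(m.astype(np.uint8));k=1+st[1:,4].argmax();m=l==k
q=P[m];Pq=np.linalg.lstsq(np.c_[q[:,:2]-[.45,.157],np.ones(len(q))],q[:,2],rcond=None)[0]
e=P[m&(abs(P[...,1]-.156)<.004)];print('wrist plane (x slope,y slope,z at x=.45)',Pq,'rounded tip x',e[:,0].min(),'far',e[:,0].max(), rect(q[:,:2]))
t=(d>0)&(P[...,0]>.485)&(P[...,0]<.52)&(abs(P[...,1]-.16)<.03)&(abs(P[...,2]-.045)<.006)&~m
print('table via wrist',t.sum(),np.median(P[t],0) if t.any() else '')
E
python3 look.py
```

```text
t: 10.72
ee_pos: [0.4331, 0.1557, 0.0307]
tcp_rot: [-0.106, 3.129, 0.001]
ft_force: [-0.7, -0.2, 1.0]
finger_gap: 0.0256
grip_force: 79.3
[0.43305936 0.15571886 0.03068098] [-1.05690414e-01  3.12875930e+00  8.34404489e-04] [-0.67873096 -0.15173719  0.96801779] [ 0.04113333  0.0556544  -0.00024481]
top 90 [0.51442004 0.15962958] [0.02145803 0.04928741] [0.52970406 0.17205947 0.05559702]
wrist plane (x slope,y slope,z at x=.45) [0.01667331 0.00098846 0.04795717] rounded tip x 0.4056734738296095 far 0.47774629598222484 (array([0.4416991 , 0.15689433]), array([28.8, 72.1]), np.float32(3.8377388))
table via wrist 0
```

```bash
python3 -m handwheel '[[[0,0,0,2,0,-0.4,1],[0,0.6,0,0,0,-0.3,1],[0,0.5,0,0,0,-0.2,1],[0,0,0,0,0,0,1],[0,0,0,0,0,0,1]]]'; python3 look.py
```

```text
t: 11.23
ee_pos: [0.431, 0.1555, 0.0314]
tcp_rot: [0.105, -3.13, 0.001]
ft_force: [-1.5, 1.2, 1.5]
finger_gap: 0.0253
grip_force: 79.3
[0.43100515 0.15546787 0.03143674] [ 1.05310088e-01 -3.13022676e+00  5.83330633e-04] [-1.51284278  1.16883076  1.46640755] [-0.06357385  0.04469573 -0.01055656]
top 74 [0.51624921 0.15977214] [-0.06516511  0.05196452] [0.53034441 0.17213458 0.05453421]
wrist plane (x slope,y slope,z at x=.45) [-0.00010495 -0.00071325  0.04848074] rounded tip x 0.40392136840763165 far 0.4756816537123597 (array([0.43978632, 0.15625192]), array([28.8, 72. ]), np.float32(2.5234327))
table via wrist 0
```

```bash
python3 -m handwheel '[[[0,0,0,-4,0,-0.1,1],[0,0,0,-4,0,-0.05,1],[0,0,0,-2,0,0,1],[0,0,0,0,0,0,1]]]'; python3 look.py
```

```text
t: 11.67
ee_pos: [0.442, 0.1562, 0.0316]
tcp_rot: [0.105, -3.132, 0.0]
ft_force: [1.2, -0.2, -1.2]
finger_gap: 0.0257
grip_force: 79.2
[0.44201426 0.15624943 0.03163669] [ 1.05369173e-01 -3.13239398e+00  1.86188551e-04] [ 1.1720836  -0.19284841 -1.24972659] [ 0.01680634 -0.20597529 -0.01288347]
top 32 [0.52369421 0.16007266] [-0.02150569  0.04977051] [0.53059114 0.172235   0.05322354]
wrist plane (x slope,y slope,z at x=.45) [-2.80827909e-03 -5.37211832e-05  4.86534783e-02] rounded tip x 0.41490674051638154 far 0.486383401487735 (array([0.4506557 , 0.15710864]), array([29.1, 71.5]), np.float32(3.668454))
table via wrist 83 [0.48659358 0.14339572 0.04345564]
```

```bash
python3 -m handwheel '[[[0,0,0,-3,0,0,1],[0,0,0,-3,0,0,1],[0,0,0,0,0,0,1]]]'; python3 -m handwheel '[[[0,0,0,-1,0,0,1],[0,0,0,0,0,0,1]]]';python3 -m handwheel '[[[0,0,0,-1,0,0,1],[0,0,0,0,0,0,1]]]'
```

```text
t: 12.02
ee_pos: [0.4476, 0.1566, 0.0316]
tcp_rot: [0.105, -3.132, 0.0]
ft_force: [0.3, -0.7, -0.8]
finger_gap: 0.0258
grip_force: 79.2
t: 12.18
ee_pos: [0.4481, 0.1567, 0.0315]
tcp_rot: [0.106, -3.131, 0.0]
ft_force: [-0.0, -0.3, 0.5]
finger_gap: 0.026
grip_force: 79.2
t: 12.35
ee_pos: [0.449, 0.1568, 0.0315]
tcp_rot: [0.105, -3.131, 0.0]
ft_force: [-0.4, 0.1, -0.1]
finger_gap: 0.0257
grip_force: 79.2
```

```bash
for i in 1; do python3 -m handwheel '[[[0,0,0,-1,0,0,1],[0,0,0,0,0,0,1]]]' | grep -E 'ee_pos|ft'; python3 -m handwheel '[[[0,0,0,-1,0,0,1],[0,0,0,0,0,0,1]]]'| grep -E 'ee_pos|ft'; python3 -c "
from h import *
print(manip.read_state()['torque'])"; done
```

```text
ee_pos: [0.4501, 0.1568, 0.0316]
ft_force: [-1.0, -0.0, -1.0]
ee_pos: [0.4512, 0.1569, 0.0316]
ft_force: [-0.3, 1.4, 0.3]
[-0.02303256  0.01790681 -0.02091047]
```

```bash
python3 -m handwheel '[[[0,0,0,-0.8,0,0,1],[0,0,0,0,0,0,1]]]' | grep -E 'ee_pos|ft'; python3 -m handwheel '[[[0,0,0,-0.8,0,0,1],[0,0,0,0,0,0,1]]]'| grep -E 'ee_pos|ft'; python3 look.py
```

```text
ee_pos: [0.452, 0.157, 0.0316]
ft_force: [-1.0, -0.0, 0.2]
ee_pos: [0.4528, 0.157, 0.0316]
ft_force: [-0.3, -0.1, -0.8]
[0.45275617 0.1570191  0.03156742] [ 1.05594006e-01 -3.13129101e+00  2.81413524e-04] [-0.31966835 -0.0839356  -0.82089758] [-0.02042139  0.04968913  0.00845815]Traceback (most recent call last):
  File "look.py", line 5, in <module>
    q=P[m];print('top',m.sum(),rect(q[:,:2])[0],np.polyfit(q[:,0]-.48,q[:,2],1),q.max(0))
                                                ~~~~~~~~~~^^^^^^^^^^^^^^^^^^^^^
    raise TypeError("expected non-empty vector for x")
TypeError: expected non-empty vector for x
```

```bash
python3 -m handwheel '[[[0,0,0,-0.8,0,0,1],[0,0,0,0,0,0,1]]]' | grep -E 'ee_pos|ft'; python3 -m handwheel '[[[0,0,0,-0.8,0,0,1],[0,0,0,0,0,0,1]]]'| grep -E 'ee_pos|ft'; sed -i '/^q=P\[m\];print(.top/d' look.py;  python3 look.py
```

```text
ee_pos: [0.4535, 0.157, 0.0316]
ft_force: [-2.2, -0.3, -0.2]
ee_pos: [0.4542, 0.1571, 0.0315]
ft_force: [-0.9, -0.2, -0.2]
[0.45419797 0.15710212 0.0315155 ] [ 1.05518742e-01 -3.13092147e+00  3.36436737e-04] [-0.94382743 -0.19610174 -0.19030187] [-0.00185601  0.09414983 -0.00302278]
wrist plane (x slope,y slope,z at x=.45) [-0.00118453 -0.00157596  0.04851071] rounded tip x 0.42709102394251625 far 0.49863315869756014 (array([0.46286395, 0.15792906]), array([29.4, 71.6]), np.float32(3.5671585))
table via wrist 483 [0.49278092 0.14579399 0.04346107]
```

```bash
python3 -m handwheel '[[[0,0,0,-0.8,0,0,1],[0,0,0,0,0,0,1]]]' | grep -E 'ee_pos|ft'; python3 -m handwheel '[[[0,0,0,-0.8,0,0,1],[0,0,0,0,0,0,1]]]'| grep -E 'ee_pos|ft'; python3 look.py; python3 -c "
from h import *
c=cams.get_calibration('wrist');im,d=cams.capture('wrist');P=cloud(d,c)
for a,b in ((.132,.142),(.172,.185)):
    t=(d>0)&(P[...,1]>a)&(P[...,1]<b)&(P[...,2]>.039)&(P[...,2]<.047)
    q=P[t];q=q[(q[:,0]>.46)];print(len(q),np.sort(q[:,0])[:3] if len(q) else '')
"
```

```text
ee_pos: [0.4542, 0.1571, 0.0315]
ft_force: [-4.7, -0.5, 3.0]
ee_pos: [0.4542, 0.1571, 0.0314]
ft_force: [-6.6, 0.8, 4.7]
[0.45416644 0.1571078  0.03141707] [ 1.05528949e-01 -3.12702014e+00  8.23591041e-04] [-6.63568882  0.81588164  4.70055645] [-0.12102441  0.95470903 -0.01091319]
wrist plane (x slope,y slope,z at x=.45) [-0.00048944 -0.00172617  0.04847263] rounded tip x 0.42663796948482874 far 0.4980834877569927 (array([0.46234924, 0.15795877]), array([29.2, 71.6]), np.float32(3.4612403))
table via wrist 479 [0.49262713 0.14533034 0.04353842]
67 [0.48677466 0.48707665 0.48755018]
270 [0.47761041 0.47763491 0.47793596]
```

Contact with the stop: −6.6 N, an overhang of 51 mm against the expected 52, and the blank flat. Relax, release and rise.

```bash
python3 -m handwheel '[[[0,0,0,1.2,0,-0.1,1],[0,0,0,0,0,0,1],[0,0,0,0,0,0,0.3],[0,0,0,0,0,0,0],[0,0,0,0,0,0,-0.2],[0,0,0,0,0,0,-0.3],[0,0,0,0,0,0,-0.3]]]' 40; python3 look.py
python3 -m handwheel '[[[0,0,0,6,0,-6,-0.3],[0,0,0,15,0,-20,-0.3],[0,0,0,20,0,-30,-0.3],[0,0,0,20,0,-36,-0.3],[0,0,0,15,0,-38,-0.3],[0,0,0,0,0,-38,-0.3],[0,0,0,0,0,-35,-0.3],[0,0,0,0,0,0,-0.3],[0,0,0,0,0,0,-0.3]]]'
python3 - <<'E'
from h import *
s=manip.read_state();c=cams.get_calibration('wrist');im,d=cams.capture('wrist');save('w3.png',im);print(s['joint_pos'])
for q in('ratchet_top','gauge','blank','blank_end','anvil','stop'):
    for r in cams.tip_of('wrist',q)[:2]: print(q,r['score'],np.round(r['point'],4))
P=cloud(d,c);h=cv2.cvtColor(im,cv2.COLOR_RGB2HSV)
m=(h[...,0]>18)&(h[...,0]<34)&(h[...,2]>150)&(d>0)&(abs(P[...,2]-.049)<.006)
n,l,st,_=cv2.connectedComponentsWithStats(m.astype(np.uint8));m=l==1+st[1:,4].argmax();print('blank',m.sum(),rect(P[m][:,:2]),np.median(P[m],0))
t=(d>0)&(abs(P[...,2]-.044)<.003)&(abs(P[...,1]-.16)<.06)&(abs(P[...,0]-.53)<.09)&~m
print('table',t.sum(),rect(P[t][:,:2]))
m=(d>0)&(P[...,2]>.195)&(P[...,2]<.225)&(abs(P[...,0]-.557)<.03)&(abs(P[...,1]-.164)<.03)
if m.any(): print('ratchet top pts',m.sum(),np.median(P[m],0),P[m].min(0),P[m].max(0))
E
```

```text
t: 14.57
ee_pos: [0.4551, 0.1572, 0.0318]
tcp_rot: [0.105, -3.132, 0.0]
ft_force: [-0.2, -0.9, 0.3]
finger_gap: 0.0558
grip_force: 0.0
[0.45507818 0.15715716 0.03183953] [ 1.05448227e-01 -3.13206909e+00  1.37488645e-04] [-0.1558402  -0.89581865  0.32244889] [-0.02220737 -0.00796563  0.04343558]
wrist plane (x slope,y slope,z at x=.45) [-0.00117758 -0.00213167  0.04848972] rounded tip x 0.4271656639996093 far 0.4997706234814293 (array([0.4634422 , 0.15781494]), array([29.2, 72.7]), np.float32(3.9731874))
table via wrist 1754 [0.49271557 0.14388901 0.04350835]
t: 15.42
ee_pos: [0.3814, 0.1524, 0.2387]
tcp_rot: [0.106, -3.138, -0.002]
ft_force: [-0.2, 0.6, -0.6]
finger_gap: 0.0554
grip_force: 0.0
[ 2.40675817e-01 -2.28947944e-01  1.65278494e+00  1.59150229e-03
  1.71920189e+00 -1.39747096e+00]
ratchet_top 0.19 [0.5021 0.1624 0.0448]
gauge 0.62 [5.575e-01 1.590e-01 2.000e-04]
blank 0.81 [0.5015 0.1656 0.0438]
blank 0.71 [0.5585 0.1581 0.0013]
anvil 0.93 [0.5531 0.1609 0.0431]
anvil 0.57 [0.6223 0.3516 0.0361]
stop 0.65 [0.6314 0.3521 0.0344]
blank 2369 (array([0.49277435, 0.16016391]), array([ 28.8, 131.4]), np.float32(3.3390296)) [0.4882286  0.159472   0.04847072]
table 2241 (array([0.51314685, 0.16027058]), array([ 66.2, 142.7]), np.float32(3.698885))
```

View pics/w3.png

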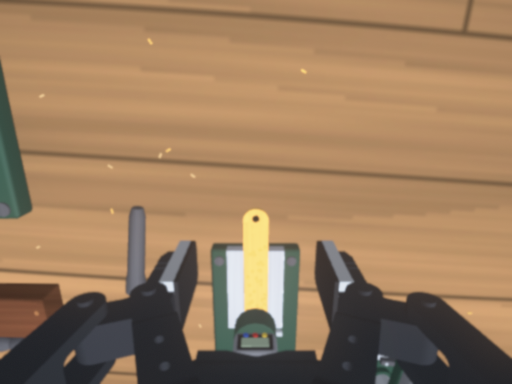

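The blank lies on the table centred (243–269, table 227–284), with the dot end overhanging at (256,215). The display housing is at (255,335). Next I turn the wrist back to about j6 = −2.45 so that one stroke is enough, and rise above the ratchet.

```bash
python3 -m handwheel '[[[0,0,-6.8,0,0,-8,-0.3],[0,0,-6.8,0,0,-8,-0.3],[0,0,-6.8,0,0,-8,-0.3],[0,0,-6.8,0,0,-8,-0.3],[0,0,-6.8,0,0,-8,-0.3],[0,0,-6.8,0,0,0,-0.3],[0,0,-6.8,0,0,0,-0.3],[0,0,-6.8,0,0,0,-0.3],[0,0,-6.8,0,0,0,-0.3],[0,0,0,0,0,0,-0.3]]]'; python3 -c "
from h import *
print(delta([.566,.182,.28],245.5),manip.read_state()['joint_pos'])"
```

```text
t: 16.6
ee_pos: [0.3807, 0.1521, 0.2745]
tcp_rot: [1.687, -2.639, -0.008]
ft_force: [0.3, 0.8, -0.8]
finger_gap: 0.0553
grip_force: 0.0
('rot deg', array([ 0.52, -0.29, -0.34]), 'shift mm in PRESENT tool axes', array([-104.9, -155.5,   -7.5]), 'in FINAL tool axes', array([-104.1, -156.2,   -5.5])) [ 2.40271388e-01 -2.25672933e-01  1.57992172e+00  1.62550291e-03
  1.79760904e+00 -2.46750271e+00]
```

```bash
python3 -m handwheel '[[[0.5,-0.3,0,-10,-15,-1,-0.3],[0,0,0,-20,-30,-1,-0.3],[0,0,0,-22,-33,-1,-0.3],[0,0,0,-22,-33,-1,-0.3],[0,0,0,-18,-27,-1,-0.3],[0,0,0,-12,-18,0,-0.3],[0,0,0,0,0,0,-0.3],[0,0,0,0,0,0,-0.3]]]' | grep ee_
cat > rat.py <<'E'
from h import *
s=manip.read_state();c=cams.get_calibration('wrist');im,d=cams.capture('wrist');save('w4.png',im)
P=cloud(d,c)
for r in cams.tip_of('wrist','ratchet_top')[:2]: print(r['score'],np.round(r['point'],4),proj(r['point'],c).round())
near=np.hypot(P[...,0]-.557,P[...,1]-.164)<.03
for a,b in((.2,.225),(.175,.2),(.13,.15)):
    m=(d>0)&near&(P[...,2]>a)&(P[...,2]<b)
    if m.sum()>5: print(a,m.sum(),'med',np.median(P[m],0).round(4),'circle',np.round(np.array(cv2.minEnclosingCircle((P[m][:,:2]*1000).astype(np.float32))[0]),1),cv2.minEnclosingCircle((P[m][:,:2]*1000).astype(np.float32))[1],'zmax',np.percentile(P[m][:,2],95))
print(s['ee_pos'],R.from_rotvec(s['tcp_rot']).as_matrix()[:,2].round(4),s['joint_pos'][5])
E
python3 rat.py
```

```text
ee_pos: [0.5667, 0.1806, 0.2782]
0.73 [0.5643 0.1629 0.2115] [[248. 183.]]
0.43 [0.6181 0.3519 0.1546] [[282. 355.]]
0.2 381 med [0.5588 0.1625 0.2085] circle [558.9 163.2] 7.140600681304932 zmax 0.20958339490245428
0.175 345 med [0.5561 0.1576 0.1836] circle [559.2 163.1] 10.303611755371094 zmax 0.19757897058793064
0.13 2028 med [0.5516 0.1572 0.1383] circle [557.4 164.1] 29.60961151123047 zmax 0.1395828840394188
[0.56667927 0.18055952 0.27823225] [-2.5e-03 -2.0e-04 -1.0e+00] -2.4905208385850575
```

View pics/w4.png

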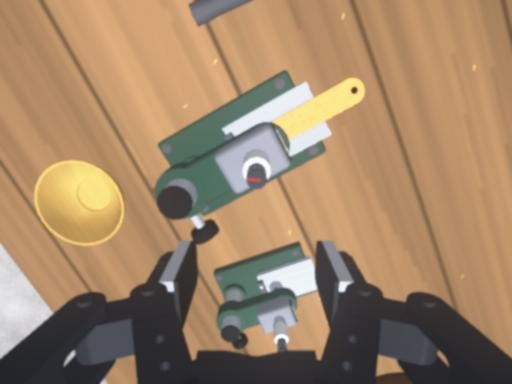

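The middle gauge's ratchet, with its red mark, is at (256,178) on the thimble. The bowl is at the left (80,200) and the small gauge is below. Fitted axis (559.0, 163.2) mm, radius 7.1, matches the 14 mm ratchet.

```bash
python3 -c "
from h import *
s=manip.read_state();y=np.degrees(np.arctan2(*R.from_rotvec(s['tcp_rot']).as_matrix()[:2,0][::-1]));print(y,delta([.559,.1632,.189],y))"
```

```text
-115.01507561935964 ('rot deg', array([0.01, 0.02, 0.  ]), 'shift mm in PRESENT tool axes', array([18.6, -1.4, 90.9]), 'in FINAL tool axes', array([18.6, -1.4, 90.9]))
```

```bash
python3 -m handwheel '[[[0,0,0,10,-1.4,0,-0.1],[0,0,0,8.6,0,0,0.1],[0,0,0,0,0,20,0.1],[0,0,0,0,0,25,0.1],[0,0,0,0,0,20,0.1],[0,0,0,0,0,10,0.1],[0,0,0,0,0,0,0.1],[0,0,0,0,0,0,0.1]]]' 20; python3 -c "
from h import *
s=manip.read_state();y=np.degrees(np.arctan2(*R.from_rotvec(s['tcp_rot']).as_matrix()[:2,0][::-1]));print(y,delta([.559,.1632,.189],y),s['ft_force'],s['torque'])"
```

```text
t: 18.03
ee_pos: [0.5593, 0.1628, 0.206]
tcp_rot: [-1.688, 2.648, -0.001]
ft_force: [1.2, -0.1, 0.9]
finger_gap: 0.0385
grip_force: 0.0
-114.96908141732158 ('rot deg', array([-0.07,  0.06, -0.  ]), 'shift mm in PRESENT tool axes', array([-0.3,  0.4, 17. ]), 'in FINAL tool axes', array([-0.3,  0.4, 17. ])) [ 1.1779545  -0.05148255  0.88959343] [ 0.07826491 -0.01542276 -0.04089751]
```

```bash
python3 -m handwheel '[[[0,0,0,0,0.4,8,0.3],[0,0,0,0,0,6,0.4],[0,0,0,0,0,3,0.4],[0,0,0,0,0,0,0.4],[0,0,0,0,0,0,0.5],[0,0,0,0,0,0,0.58],[0,0,0,0,0,0,0.62]]]' 20; python3 -m handwheel '[[[0,0,0,0,0,0,0.66],[0,0,0,0,0,0,0.7],[0,0,0,0,0,0,0.75],[0,0,0,0,0,0,1],[0,0,0,0,0,0,1],[0,0,0,0,0,0,1]]]'; python3 -c "
from h import *
s=manip.read_state();print(s['ft_force'],s['torque'])
for i in range(2):
  cams.capture('wrist');s=manip.read_state();print(s['ee_pos'],s['ft_force'],s['torque'])"
```

```text
t: 18.62
ee_pos: [0.5595, 0.1636, 0.1887]
tcp_rot: [-1.689, 2.647, -0.0]
ft_force: [0.4, -0.2, 0.8]
finger_gap: 0.0163
grip_force: 0.3
t: 19.12
ee_pos: [0.559, 0.1638, 0.1887]
tcp_rot: [-1.689, 2.647, 0.001]
ft_force: [-4.9, 2.4, 3.7]
finger_gap: 0.0132
grip_force: 19.8
[-4.90354132  2.44284033  3.66359318] [0.39147575 0.87598174 0.03599524]
[0.55900423 0.16380877 0.18872873] [-4.98891706  3.08306113  3.88722989] [0.37888595 0.89248797 0.00217299]
[0.55899097 0.16380572 0.18874157] [-5.27942762  1.90843092  3.68969658] [ 0.37853641  0.83681014 -0.01301506]
```

```bash
python3 -m handwheel '[[[0,0,0,0,0.8,-0.5,1],[0,0,0,0,0,0,1]]]' 20; python3 -c "
from h import *
s=manip.read_state();A=R.from_rotvec(s['tcp_rot']);print(A.inv().apply(s['ft_force']),s['torque'])"
```

```text
t: 19.38
ee_pos: [0.5588, 0.1638, 0.1887]
tcp_rot: [-1.688, 2.647, -0.001]
ft_force: [-2.4, 2.1, 1.1]
finger_gap: 0.0136
grip_force: 19.7
[-0.86109136  3.02835988 -1.11727798] [ 0.34535878  0.4904422  -0.01109482]
```

```bash
python3 -m handwheel '[[[0,0,0,0,0.9,-0.1,1],[0,0,0,0,0,0,1],[0,0,4,0,0,0.11,1],[0,0,5,0,0,0.14,1],[0,0,5,0,0,0.14,1],[0,0,5,0,0,0.14,1],[0,0,0,0,0,0,1]]]' 20
cat > f.py <<'E'
from h import *
F=[];T=[]
for i in range(3):
    s=manip.read_state();F.append(s['ft_force']);T.append(s['torque'])
    if i<2: cams.capture('wrist')
A=R.from_rotvec(s['tcp_rot']);print('Ftool',A.inv().apply(np.mean(F,0)).round(2),'T',np.mean(T,0).round(3),'z',s['ee_pos'].round(4) if hasattr(s['ee_pos'],'round') else s['ee_pos'],'yaw',np.degrees(np.arctan2(*A.as_matrix()[:2,0][::-1])).round(1),'j6',round(s['joint_pos'][5],3),'gap',s['finger_gap'])
E
python3 f.py
```

```text
t: 19.97
ee_pos: [0.5587, 0.1638, 0.1883]
tcp_rot: [-1.225, 2.89, -0.002]
ft_force: [0.9, 0.2, -0.1]
finger_gap: 0.0135
grip_force: 19.5
Ftool [-0.69 -0.66  1.01] T [ 0.118 -0.174 -0.017] z [0.5586 0.1639 0.1883] yaw -133.8 j6 -2.188 gap 0.01305369349660171
```

```bash
python3 -m handwheel '[[[0,0,4,0,0,0.25,1],[0,0,6,0,0,0.23,1],[0,0,6,0,0,0.17,1],[0,0,6,0,0,0.17,1],[0,0,6,0,0,0.17,1],[0,0,0,0,0,0,1]]]' 20 | grep -E 't:|ft'; python3 f.py
```

```text
t: 20.57
tcp_rot: [-0.492, 3.1, -0.001]
ft_force: [2.8, -0.1, -0.7]
Ftool [-2.08 -1.3   0.98] T [-0.042 -0.387  0.007] z [0.5586 0.1637 0.1875] yaw -161.8 j6 -1.701 gap 0.012882227258499458
```

```bash
python3 -m handwheel '[[[0,0,4,-0.5,-0.3,0.2,1],[0,0,6,0,0,0.2,1],[0,0,6,0,0,0.17,1],[0,0,6,0,0,0.17,1],[0,0,0,0,0,0,1]]]' 20 | grep -E 't:|ft'; python3 f.py
```

```text
t: 21.08
tcp_rot: [0.107, 3.138, -0.001]
ft_force: [1.3, -0.4, -0.6]
Ftool [-1.68 -0.69 -0.06] T [-0.243 -0.264 -0.012] z [0.5587 0.1635 0.1869] yaw 176.3 j6 -1.318 gap 0.012767877170206084
```

```bash
python3 -m handwheel '[[[0,0,5,-0.3,-0.2,0.14,1],[0,0,5,0,0,0.14,1],[0,0,5,0,0,0.14,1],[0,0,0,0,0,0,1]]]' 20 | grep -E 't:|ft'; python3 f.py
python3 -m handwheel '[[[0,0,5,0,0,0.14,1],[0,0,5,0,0,0.14,1],[0,0,5,0,0,0.14,1],[0,0,0,0,0,0,1]]]' 20 | grep -E 't:|ft'; python3 f.py
```

```text
t: 21.52
tcp_rot: [0.514, 3.098, 0.0]
ft_force: [0.4, -1.4, -0.1]
Ftool [-1.47 -1.39 -0.53] T [-0.361 -0.158 -0.026] z [0.5587 0.1634 0.1864] yaw 161.3 j6 -1.057 gap 0.013356622372644325
t: 21.95
tcp_rot: [0.914, 3.004, 0.0]
ft_force: [0.5, -3.1, 2.7]
Ftool [-1.74 -2.51 -2.9 ] T [-0.537 -0.029 -0.014] z [0.5587 0.1633 0.1864] yaw 146.3 j6 -0.795 gap 0.012964649347430642
```

```bash
python3 -m handwheel '[[[0,0,0,0,-0.4,-0.4,1],[0,0,5,-0.3,-0.2,0,1],[0,0,5,0,0,0,1],[0,0,5,0,0,0,1],[0,0,0,0,0,0,1]]]' 20 | grep -E 't:|ft'; python3 f.py
python3 -m handwheel '[[[0,0,5,0,0,0,1],[0,0,5,0,0,0,1],[0,0,0,0,0,0,1]]]' 20 | grep -E 't:|ft'; python3 f.py
```

```text
t: 22.47
tcp_rot: [1.3, 2.859, 0.002]
ft_force: [-1.0, -2.7, 1.8]
Ftool [-1.97 -1.61 -2.66] T [-0.418 -0.048 -0.022] z [0.5586 0.1632 0.1864] yaw 131.3 j6 -0.534 gap 0.012998876756273
t: 22.82
tcp_rot: [1.543, 2.735, 0.002]
ft_force: [-1.6, -3.3, 3.1]
Ftool [-2.31 -1.85 -2.95] T [-0.473  0.059  0.005] z [0.5586 0.1631 0.1864] yaw 121.3 j6 -0.359 gap 0.013026207197938712
```

Closed at yaw ≈161°: the descent stopped after 2.3 mm and 84°, which agree with each other. Now only slipping, no more descent.

```bash
python3 -m handwheel '[[[0,0,0,-0.4,-0.4,-0.4,1],[0,0,5,0,0,0,1],[0,0,5,0,0,0,1],[0,0,5,0,0,0,1],[0,0,5,0,0,0,1],[0,0,0,0,0,0,1]]]' 20 | grep -E 't:|ft'; python3 f.py
```

```text
t: 23.42
tcp_rot: [-1.996, -2.426, -0.002]
ft_force: [-0.2, -1.3, 2.0]
Ftool [-0.62 -0.17 -2.02] T [-0.2   -0.024 -0.036] z [0.5583 0.1629 0.1865] yaw 101.3 j6 -0.011 gap 0.013143275043421403
```

```bash
python3 -m handwheel '[[[0,0,5,0,0,-0.2,1],[0,0,5,0,0,0,1],[0,0,5,0,0,0,1],[0,0,5,0,0,0,1],[0,0,5,0,0,0,1],[0,0,5,0,0,0,1],[0,0,3,0,0,0,1],[0,0,0,0,0,0,1]]]' 20 | grep -E 't:|ft'; python3 f.py; python3 -c "
from h import *
im,d=cams.capture('wrist');im,d=cams.capture('scene');save('s2.png',cv2.resize(im[150:290,210:360],None,fx=4,fy=4))"
```

```text
t: 24.18
tcp_rot: [-2.601, -1.76, -0.001]
ft_force: [0.2, -1.0, 1.8]
Ftool [-1.21 -0.14 -1.79] T [-0.079  0.133 -0.02 ] z [0.5581 0.1629 0.1865] yaw 68.2 j6 0.566 gap 0.013379561068853928
```

```bash
python3 -m handwheel '[[[0,0,0,0,0,0,0.6],[0,0,0,0,0,0,0.4],[0,0,0,0,0,0,0.2],[0,0,0,0,0,0,0],[0,0,0,0,0,0,0],[0,0,0,0,0,-8,0],[0,0,0,0,0,-25,0],[0,0,0,0,0,-35,0],[0,0,0,0,0,-20,0],[0,0,0,0,0,0,0]]]' 20; python3 f.py
```

```text
t: 25.22
ee_pos: [0.5605, 0.1629, 0.2826]
tcp_rot: [2.599, 1.755, 0.02]
ft_force: [0.8, 0.7, 1.1]
finger_gap: 0.0424
grip_force: 0.0
Ftool [ 0.36 -0.08 -0.06] T [-0.014  0.047 -0.031] z [0.5589 0.1627 0.2768] yaw 68.1 j6 0.569 gap 0.04217956161473919
```

```bash
python3 -m handwheel '[[[0,0,0,-10,0,0,-0.3],[0,0,0,-10,0,0,-0.3],[0,0,0,0,0,0,-0.3],[0,0,0,0,0,0,-0.3]]]' | grep ee; python3 rat.py
python3 - <<'E'
from h import *
im,d=cams.capture('scene');c=cams.get_calibration('scene');o=np.load('scene0.npz')['d']
P,Q=cloud(d,c),cloud(o,c)
for n,A,D in(('before',Q,o),('after',P,d)):
    m=(D>0)&(np.hypot(A[...,0]-.559,A[...,1]-.163)<.012)&(A[...,2]>.19)
    print(n,m.sum(),np.sort(A[m][:,2])[-5:])
im2,d2=cams.capture('top');c=cams.get_calibration('top')
for q in('hammer','bowl','stake'):
    for cam in('scene','top'):
        print(q,cam,[np.round(r['point'],3).tolist() for r in cams.tip_of(cam,q)[:1]])
E
```

```text
ee_pos: [0.5503, 0.1431, 0.2737]
0.85 [0.5641 0.1661 0.2061] [[261. 169.]]
0.2 376 med [0.559  0.1639 0.2062] circle [558.9 163.6] 7.201007843017578 zmax 0.2073323607977937
0.175 344 med [0.5619 0.1691 0.1814] circle [558.8 163.6] 10.376897811889648 zmax 0.19627603342255637
0.13 2104 med [0.565  0.1698 0.1383] circle [557.4 164.1] 29.68118667602539 zmax 0.13960260142458658
[0.55026164 0.14307062 0.27373605] [-6.e-04  3.e-04 -1.e+00] 0.5387595614748323
before 69 [0.21171015 0.21188123 0.21197959 0.21208198 0.21256958]
after 187 [0.56637365 0.56640956 0.56681848 0.56834428 0.56851469]
hammer scene [[0.787, -0.151, -0.002]]
hammer top [[0.787, -0.147, -0.008]]
bowl scene [[0.785, 0.138, 0.0]]
bowl top [[0.784, 0.14, -0.002]]
stake scene [[0.504, 0.017, -0.004]]
stake top [[0.509, 0.011, -0.002]]
```

View pics/w4.png

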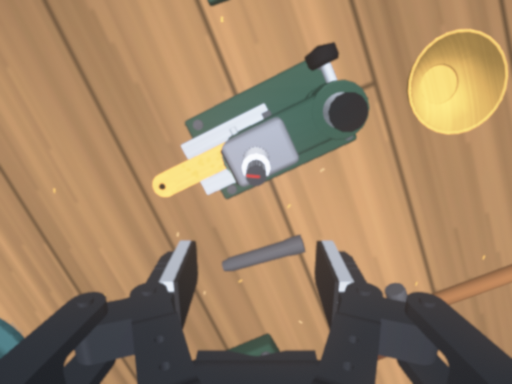

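The picture shows the gauge closed on the blank, which lies parallel to the table with its dot end at (162,186). The bowl, stake and hammer have not moved. The thimble dropped 2.3 mm over 183° of turning, so the clutch slipped about 1.65 rad (4 clicks). The robot touches nothing.

```bash
python3 -c "
from station import manip
print(manip.close_job())"
```

```text
the job is handed in; nothing more can be done
None
```

I handed the job in: the blank lies flat and centred against the stop, and the gauge is closed on it with about 4 clutch clicks, estimated from the ratchet's turn and drop because clicks can't be sensed directly. On the way in, the blank's tip apparently caught the spindle (about 33 N at the wrist), so I backed off, levelled it and slid it in freely; the hammer, bowl and stake did not move.

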